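# Shim the short stop and hold the machined plate square

### The job

The machined plate has to sit square in the fixture, but one of the two red stops is shorter than the other. Slide the brass spacer upright down into the gap between the plate and a stop where the gap is wide enough for it (in front of the short stop, centred on it, standing on the fixture base; never in the narrow gap), and let go of it. Then push the plate firmly, flat on the base, against the sprung plunger until it is flush with both the long stop and the spacer, and finish while still holding it pressed there; leave the other parts on the table where they are.

Things in the scene. Friction and masses are not known exactly. Their poses are not given: they have to be found in the camera images.
- fixture: Fixed dark steel base 200 (x) x 220 x 16 mm, oiled: the plate slides easily; origin at the centre of its underside, z up. Along its +x side an aluminium rail (22 mm wide, 22 mm tall above the base), inner face at x = +70 mm. The two red stops stand against it at y = +60 and -60 mm (which is where varies). Flush plane: x = +40 mm; the plate's centre is then at x = 0. Press along the fixture's +x with about 15 to 20 N.
- plunger (a joint): Brass spring plunger at the fixture's y = 0, 10 mm round, axis 10 mm above the base, in a steel guide (26 mm wide, x +48 to +72 mm, 18 mm tall above the base). 0 m at rest, tip at fixture x = +36 mm; grows as it is pushed in towards +x: about 2.4 N at first, 3 N at 0.004 m, where the plate is flush.
- long_stop: Red stop block, fixed to the fixture: 30 mm long in x, 30 mm wide in y, 20 mm tall. Origin at the bottom middle of its rear face (at the rail, on top of the base); it extends 30 mm to its -x, axes as the fixture's; its face is the flush plane. The gap to the plate is 4 to 11 mm at the start: too narrow for the spacer.
- short_stop: Red stop block, fixed to the fixture: 16 mm long in x, 30 mm wide in y, 20 mm tall; origin and axes as for the long stop. The gap from it to the plate starts at about 18 to 25 mm. With the spacer tight against it the spacer's origin is at x = -23 mm in this frame.
- plate: Loose machined aluminium plate lying on the fixture base, 80 mm (x) x 160 mm (y) x 22 mm thick, about 0.5 kg, with a round boss 36 mm in diameter and 30 mm tall on its middle (a good place to grip or push). Origin at the centre of its underside; axes nearly along the fixture's at the start. Its +x long edge faces the stops.
- boss_top (a point): Centre of the top of the plate's boss, 52 mm above the plate's underside.
- spacer: Loose brass spacer block standing upright on the table, 14 mm thick (x) x 28 mm wide (y) x 60 mm tall, about 0.18 kg. Origin at the centre of its underside. In the gap its thickness lies along the fixture's x. Standing on the base it reaches 40 mm above the stops, so that it can be gripped by its top part.
- hub: Bystander: round steel flange, 110 mm in diameter, with a 45 mm tall hub; origin at the centre of its underside.
- housing: Bystander: open aluminium housing 80 x 130 x 30 mm; origin at the centre of its underside.
- green_block: Bystander: small green plastic block 40 x 40 x 20 mm; origin at the centre of its underside.
Things that resemble listed ones, but are neither listed nor needed, are in the scene too. What is meant by the spacer is not blue, and is the larger of those in its own colour.

How it is judged:
By the outcome, as a careful person would: the job done as asked, in the order asked, and still so for the second after the job is handed in, while the arm keeps its last pose, push and grip.
It also fails if it takes over 51 s, if anything falls off the work surface, if the arm or the gripper's body presses on something with over 40 N, if the wrist force passes 120 N, or if a joint passes its speed limit or range.

### The arm

A 6-joint arm with a two-finger parallel gripper is mounted at the origin on the work surface. World frame = base frame: x ahead of the robot, y to its left, z up, the work surface at z = 0. Lengths are in mm, angles in rad, forces in N, time in s.
With the tool pointing down it reaches from about 250 to 725 mm from the base axis. Payload 4 kg.
Tool frame: the origin (TCP) lies on the centre line of the jaws, within the pads' length; the fingertips stand 14 mm ahead of it and the grasp point (between the pads) lies 5 mm behind it; z points along the fingers, y is the line along which they close (so a half turn about z gives the same grasp; the last joint's range is limited). The gripper opens to 85 mm and grips with 20 to 120 N. Pads are 22 mm wide; open, the fingers measure 114 mm over their backs; the gripper's body (76 mm by 85 mm) begins 54 mm behind the grasp point. The pads swing forward as they close: fully open they stand 13 mm farther back than shut.
Start: joints at [-1.177, 0.241, 0.005, 1.335, 0, 1.571], TCP at [191.848, -461.729, 245.306] pointing down, gripper open.
Joint ranges: [-2.72, 2.72], [-1.05, 1.87], [-1.09, 1.28], [-1.99, 2.15], [-1.42, 1.44], [-3.14, 3.14]. Speed limits (rad/s): [2.79, 2.79, 3.14, 3.14, 3.14, 3.14].

### API

Orientations are given as a rotation vector (axis times angle).
In Python, from plant import r gives the robot as it stands. Calls block until the motion is done:
- r.move_pose(position, orientation): joint-space move of the TCP to a pose.
- r.move_linear(position, velocity=150, rotation=None): straight line of the TCP; rotation=None keeps the orientation; velocity is the mean speed in mm/s.
- r.set_joints(angles): joint-space move.
- r.let_go() and r.clamp(): open the fingers fully, or close them until they stop; the grip force is fixed at half the most.
- r.sleep(seconds).
- r.ik(position, orientation): joint angles nearest the present ones, or None.
- r.get_image(name): name is "scene" or "side" or "wrist"; returns a dict with "pixels" (480x640x3 uint8, blue, green, red), "intrinsics" (3x3 intrinsics, pixels), "extrinsics" (4x4, takes a point from world to camera coordinates); the wrist camera has in their place "hand_eye" (4x4, takes a point from camera to tool coordinates, whose origin is the TCP and whose axes are the flange's). Camera axes: x right, y down, z forward; pixel columns grow to the right and rows downward; lengths in mm; the calibration is good to about 2 mm. A picture is of the moment at which its call begins: read the wrist's pose just before it. There is no depth.
A pose or a line that the arm cannot do raises r.MotionError and nothing moves.
- r.hand_in(): hands the job in; it is judged then, once.
Readings, each from a call of its own:
- r.current_time(): time.
- r.current_q(): joint angles.
- r.current_dq(): joint speeds.
- r.current_joint_torque(): joint torques, N m.
- r.current_ee_pos(): TCP position.
- r.current_eef_rot(): TCP orientation.
- r.current_force(): force on the tool from outside, world axes, zero at the start.
- r.current_torque(): the same for the moment, N m.
- r.current_finger_gap(): finger opening in mm.
- r.current_finger_force(): force on a finger pad.
Only numpy, scipy, OpenCV 4.12 (cv2) and the standard library are available. Lean on these libraries where they do the work, as an engineer would, in place of code of your own. Each camera call takes 0.05 s, during which the arm holds its last target. There are 200 camera calls.

## Working session

There is one attempt and no reset: what is moved stays moved. The work goes in short steps, each a Python script; the robot and the scene stay as the last script left them, time stands still between calls to the robot, and variables do not carry over. Pictures are saved under pics/ and viewed, at most 10 in all, crops included, and the job is handed in when it is done.

```bash
mkdir -p pics; ls; python3 - <<'E'
from plant import r
import cv2,pickle
d={}
for n in("scene","side"):
    d[n]=r.get_image(n); cv2.imwrite(f"pics/{n}0.png",d[n]["pixels"]); print(n,d[n]["intrinsics"],d[n]["extrinsics"])
pickle.dump(d,open("im0.pkl","wb"))
print(r.current_time(),r.current_eef_rot(),r.current_force(),r.current_finger_gap())
E
```

```text
pics
scene [[526.95005421   0.         317.86968024]
 [  0.         526.95005421 241.32532578]
 [  0.           0.           1.        ]] [[-3.25144945e-01  9.45529596e-01  1.59545296e-02  1.36412294e+02]
 [ 7.13335757e-01  2.56305272e-01 -6.52272723e-01 -4.20682311e+02]
 [-6.20832395e-01 -2.00702242e-01 -7.57816434e-01  1.49725207e+03]
 [ 0.00000000e+00  0.00000000e+00  0.00000000e+00  1.00000000e+00]]
side [[449.84286962   0.         318.92154663]
 [  0.         449.84286962 243.64890574]
 [  0.           0.           1.        ]] [[ 9.05379184e-01 -4.24601458e-01  1.46091255e-03 -5.25970604e+02]
 [-2.39052067e-01 -5.12569077e-01 -8.24698157e-01  2.41953083e+02]
 [ 3.50916859e-01  7.46315310e-01 -5.65571230e-01  6.93918291e+02]
 [ 0.00000000e+00  0.00000000e+00  0.00000000e+00  1.00000000e+00]]
0.1 [-3.07911807e+00 -6.14216686e-01  5.43013140e-04] [ 0.16188276 -0.17883541 -0.24619749] 85.45822116906054
```

View pics/scene0.png

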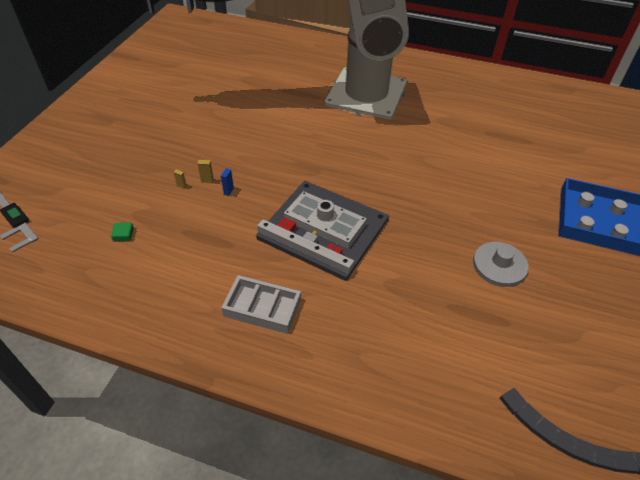

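View pics/side0.png

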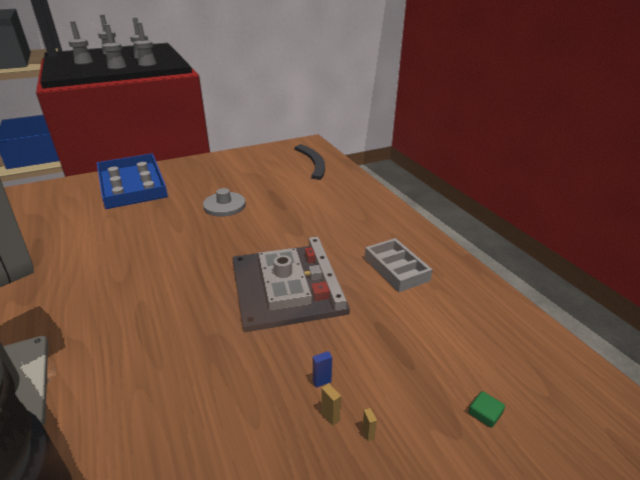

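Brass candidates in the scene view are (205,171) and (180,179), which are (330,404) and (370,425) in the side view. The blue one at (227,182) is excluded. The block at (205,171) fits because it is the larger brass one. The red stop at (287,225) looks long and the one at (334,250) short. Next I compute rough positions and make a crop to confirm.

```bash
cat > h.py <<'E'
import numpy as np, cv2
from scipy.spatial.transform import Rotation as R
def onplane(K,E,uv,z):
    "pixels -> world points on plane z (E: world->camera)"
    uv=np.atleast_2d(np.array(uv,float)); d=np.c_[uv,np.ones(len(uv))]@np.linalg.inv(K).T@E[:3,:3]
    c=-E[:3,:3].T@E[:3,3]; return c+d*((z-c[2])/d[:,2])[:,None]
def wristE(pos,rot,H):
    T=np.eye(4);T[:3,:3]=R.from_rotvec(rot).as_matrix();T[:3,3]=pos; return np.linalg.inv(T@H)
def blobs(img,lo,hi,amin=30):
    m=cv2.inRange(cv2.cvtColor(img,cv2.COLOR_BGR2HSV),lo,hi)
    c,_=cv2.findContours(m,cv2.RETR_EXTERNAL,cv2.CHAIN_APPROX_NONE)
    return [k for k in c if cv2.contourArea(k)>=amin]
E
python3 - <<'E'
import pickle
from h import *
d=pickle.load(open("im0.pkl","rb"));P={}
for n in d:
    im=d[n]["pixels"]
    P[n]=[]
    for c in blobs(im,(17,120,60),(30,255,255),60):
        M=cv2.moments(c);u=(M['m10']/M['m00'],M['m01']/M['m00'])
        print(n,np.round(u),cv2.contourArea(c),cv2.boundingRect(c),onplane(d[n]["intrinsics"],d[n]["extrinsics"],u,30)[0].round())
s=d["scene"]
print(onplane(s["intrinsics"],s["extrinsics"],[(307,184),(388,217),(349,275),(258,236)],16).round())
print("boss",onplane(s["intrinsics"],s["extrinsics"],[(325,204)],68).round())
a=cv2.resize(d["scene"]["pixels"][140:220,150:270],(600,400),interpolation=2)
cv2.imwrite("pics/crop.png",a)
E
```

```text
scene [180. 179.] 137.0 (174, 169, 13, 20) [ 523. -301.   30.]
scene [205. 171.] 250.0 (197, 159, 16, 24) [ 479. -258.   30.]
side [369. 424.] 287.5 (363, 408, 14, 33) [ 514. -307.   30.]
side [331. 404.] 549.5 (322, 384, 19, 41) [ 480. -255.   30.]
[[426. -25.  16.]
 [465. 179.  16.]
 [647. 144.  16.]
 [613. -68.  16.]]
boss [[523.  50.  68.]]
```

View pics/crop.png

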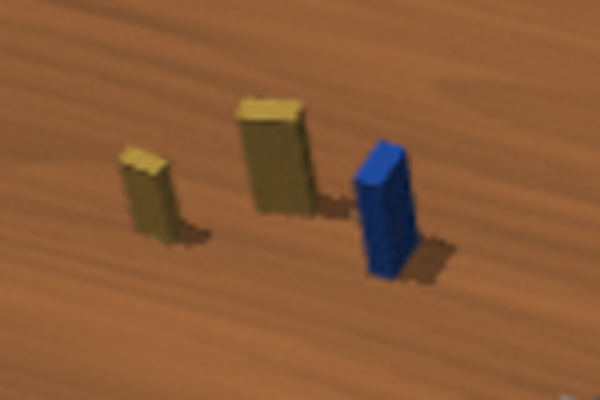

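The crop shows the larger brass block at scene (205,171), left of the blue one and clearly taller and wider than the brass piece at (180,179), so this is the spacer, near (480,-257). Next I take close wrist views of the fixture and the spacer.

```bash
cat >> h.py <<'E'
def down(yaw): return (R.from_euler('z',yaw)*R.from_euler('x',np.pi)).as_rotvec()
def snap(r,name):
    p,o=r.current_ee_pos(),r.current_eef_rot(); d=r.get_image("wrist")
    cv2.imwrite(f"pics/{name}.png",d["pixels"]); E=wristE(p,o,np.array(d["hand_eye"]))
    np.savez(f"{name}.npz",K=d["intrinsics"],E=E,im=d["pixels"]); return d,E
E
python3 - <<'E'
from plant import r
from h import *
d=r.get_image("wrist");H=np.array(d["hand_eye"]);print(H.round(3),d["intrinsics"])
def look(t,tz,yaw,name):
    Rm=R.from_rotvec(down(yaw)).as_matrix(); c=Rm@H[:3,3]; ax=Rm@H[:3,2]
    p=np.array([0,0,tz]); cam=p+c; s=(t[2]-cam[2])/ax[2]; off=(cam+s*ax)[:2]
    p[:2]=np.array(t[:2])-off; p=p.astype(float); print(name,p.round(),r.ik(p,down(yaw)))
    r.move_pose(p,down(yaw)); r.sleep(.2); snap(r,name); print(r.current_time(),r.current_q())
for f in [lambda:look((480,-257,30),200,-0.19,"w_sp"),lambda:look((545,55,30),270,-0.19,"w_fx")]:
    try:f()
    except Exception as e: print(repr(e))
E
```

```text
[[ 0.00000e+00 -9.57000e-01 -2.89000e-01  7.28810e+01]
 [ 1.00000e+00  0.00000e+00 -0.00000e+00  1.70000e-02]
 [ 0.00000e+00 -2.89000e-01  9.57000e-01 -1.27722e+02]
 [ 0.00000e+00  0.00000e+00  0.00000e+00  1.00000e+00]] [[361.998504     0.         322.91711927]
 [  0.         361.998504   242.89099519]
 [  0.           0.           1.        ]]
w_sp [ 496. -260.  200.] [-0.48281459  0.38141779  0.08241034  1.27178888  0.          2.84877806]
1.775 [-4.84555077e-01  3.80977197e-01  8.23429876e-02  1.27182312e+00
 -8.32079642e-05  2.84861220e+00]
w_fx [582.  47. 270.] [ 0.08058115  0.40383684  0.29793083  1.46489032  0.         -2.87101151]
6.725 [ 8.04928290e-02  4.03833869e-01  2.97933713e-01  1.46488122e+00
  1.77725649e-05 -2.87099913e+00]
```

View both.

View pics/w_sp.png

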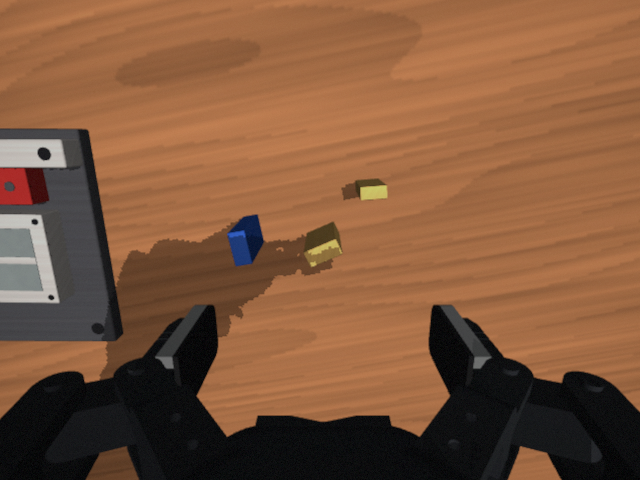

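View pics/w_fx.png

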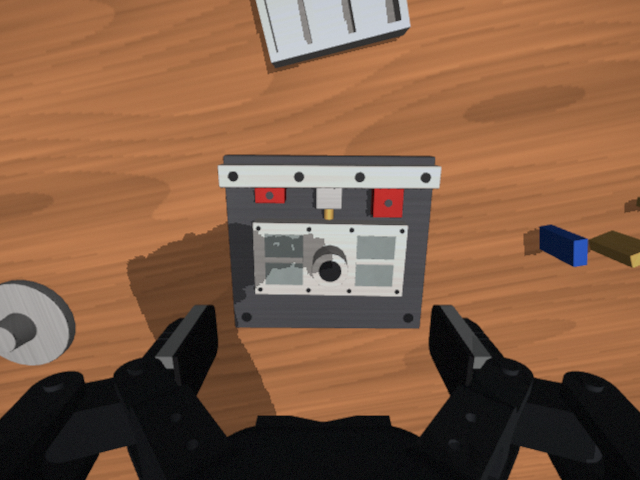

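The spacer's top face is at about (322,252) in w_sp. In w_fx the left stop (270,195) is short and the right stop (388,203) is long. The plate's top runs from (253,223) to (408,226), and the base's near corners are (237,328) and (419,327).

```bash
python3 - <<'E'
from h import *
a=np.load("w_fx.npz");K,E,im=a["K"],a["E"],a["im"]
W=[];L=[]
for c in blobs(im,(0,150,60),(6,255,255),100)+blobs(im,(174,150,60),(179,255,255),100):
    x,y,w,h=cv2.boundingRect(c); 
    p=c[:,0,:]; bl=p[np.argmax(p[:,1]-p[:,0])]; br=p[np.argmax(p[:,1]+p[:,0])]
    wl=onplane(K,E,[bl+[-.5,.5],br+[.5,.5]],36); print((x,y,w,h),bl,br,wl.round(1))
    lng=x>320; W+=list(wl[:,:2]); L+=[(40,-45),(40,-75)] if lng else [(54,75),(54,45)]
W+=list(onplane(K,E,[(237,328),(419,327)],16)[:,:2]);L+=[(-100,110),(-100,-110)]
W,L=np.array(W),np.array(L,float)
# rigid fit
A,B=W-W.mean(0),L-L.mean(0); yaw=np.arctan2((B[:,0]*A[:,1]-B[:,1]*A[:,0]).sum(),(A*B).sum())
Rm=R.from_euler('z',yaw).as_matrix()[:2,:2]; o=W.mean(0)-Rm@L.mean(0)
print("fixture",o,yaw,"res",(W-o-L@Rm.T).round(1).tolist())
pl=onplane(K,E,[(253,223),(408,226),(403,297),(258,295)],38)[:,:2]
print("plate in fixture",((pl-o)@Rm).round(1))
np.savez("fx.npz",o=o,yaw=yaw)
a=np.load("w_sp.npz");K,E,im=a["K"],a["E"],a["im"]
for c in blobs(im,(20,80,40),(32,255,255),100):
    p=cv2.approxPolyDP(c,2,True)[:,0]; print(cv2.boundingRect(c),p.tolist()); print(onplane(K,E,p,60).round(1).tolist())
cv2.imwrite("pics/w_sp_crop.png",cv2.resize(im[210:280,280:370],None,fx=8,fy=8,interpolation=0))
E
```

```text
(373, 189, 31, 28) [373 216] [401 216] [[564.6  -1.7  36. ]
 [559.  -30.7  36. ]]
(255, 188, 31, 15) [255 201] [284 202] [[602.4 112.9  36. ]
 [595.7  83.4  36. ]]
fixture [534.457481    49.74663658] -0.18916436617275575 res [[-0.7, 0.3], [-0.6, 0.7], [0.8, -0.3], [-0.3, -0.4], [-0.6, -2.2], [1.4, 1.9]]
plate in fixture [[ 33.   77.2]
 [ 29.8 -81.3]
 [-49.7 -81.2]
 [-47.2  76.3]]
(308, 238, 34, 18) [[341, 251], [336, 239], [330, 238], [332, 240], [326, 243], [326, 240], [324, 242], [321, 239], [325, 243], [319, 246], [315, 244], [318, 241], [315, 239], [314, 245], [317, 246], [310, 248], [308, 253], [321, 253], [329, 246], [338, 247]]
[[478.6, -272.5, 60.0], [488.9, -270.4, 60.0], [490.6, -266.0, 60.0], [488.7, -267.2, 60.0], [487.3, -262.2, 60.0], [489.6, -262.7, 60.0], [488.3, -260.9, 60.0], [491.2, -259.1, 60.0], [487.4, -261.5, 60.0], [485.9, -256.4, 60.0], [488.1, -253.7, 60.0], [490.0, -256.5, 60.0], [492.0, -254.5, 60.0], [487.4, -252.8, 60.0], [486.2, -254.9, 60.0], [485.6, -249.3, 60.0], [481.9, -246.9, 60.0], [480.0, -256.9, 60.0], [484.4, -264.1, 60.0], [482.3, -270.8, 60.0]]
(357, 183, 30, 17) [[357, 190], [361, 199], [386, 197], [386, 185], [375, 186], [372, 183], [367, 187], [361, 185], [358, 188], [360, 190]]
[[523.1, -292.5, 60.0], [516.0, -294.3, 60.0], [513.9, -312.8, 60.0], [522.7, -314.1, 60.0], [523.5, -306.0, 60.0], [526.1, -304.2, 60.0], [523.9, -300.1, 60.0], [526.2, -296.0, 60.0], [524.5, -293.4, 60.0], [522.7, -294.7, 60.0]]
```

View pics/w_sp_crop.png

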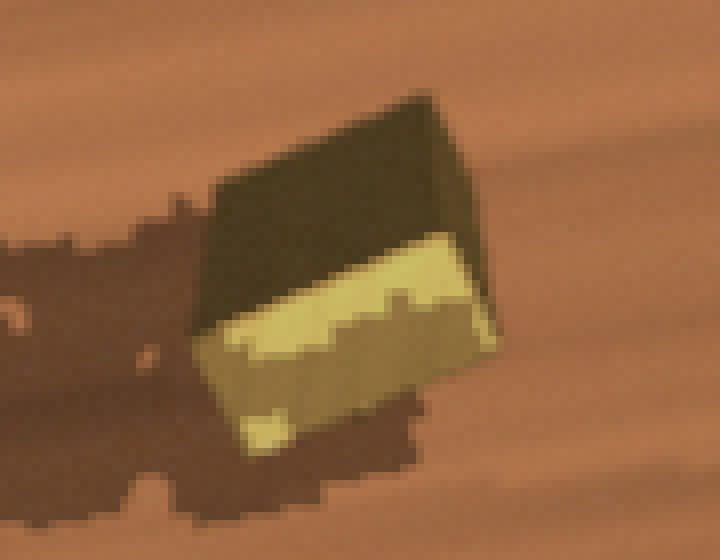

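The crop shows the spacer's top face, with corners at image (304,252.5), (336,239.5), (342,253.5) and (311,267). Next I compute the grasp and pick it up.

```bash
python3 - <<'E'
from plant import r
from h import *
a=np.load("w_sp.npz");K,E=a["K"],a["E"]
p=onplane(K,E,np.array([(193,340),(450,235),(497,348),(250,455)])/8+[279.5,209.5],60)[:,:2]
c=p.mean(0); w=(p[0]-p[1])+(p[3]-p[2]); t=(p[1]-p[2])+(p[0]-p[3])
print(p.round(1),c,np.linalg.norm(w)/2,np.linalg.norm(t)/2)
phi=np.arctan2(w[1],w[0])-np.pi/2; phi=(phi+np.pi/2)%np.pi-np.pi/2
print("phi",phi); u=np.array([np.cos(phi),np.sin(phi)]); v=np.array([-u[1],u[0]])
for n,q in dict(small=(520,-303)).items(): print(n,(np.array(q)-c)@u,(np.array(q)-c)@v)
yaw=phi+np.pi/2; print(r.ik([*c,43],down(yaw)))
r.move_pose([*c,110],down(yaw)); print(r.current_time()); r.sleep(.2)
d,E=snap(r,"w_sp2")
np.savez("sp.npz",c=c,yaw=yaw)
for k in blobs(d["pixels"],(18,80,40),(32,255,255),200):
    q=cv2.minAreaRect(k); b=cv2.boxPoints(q); print(q,onplane(d["intrinsics"],E,b,60).round(1)[:,:2].tolist())
E
```

```text
[[ 483.4 -243.7]
 [ 489.1 -270.2]
 [ 476.9 -272.7]
 [ 470.6 -246.8]] [ 480.01047884 -258.35800995] 26.850091040098388 12.747066633310766
phi 0.22538012977375832
small 29.001701981481705 -52.44969361474966
[-0.49376504  0.49855951 -0.18196649  0.89027032  0.          0.85165116]
9.8333
((362.256103515625, 334.8049011230469), (64.60245513916016, 28.380905151367188), 83.6598129272461) [[494.3, -270.2], [508.7, -265.0], [523.2, -302.9], [508.1, -308.6]]
((322.5, 263.0), (74.0, 25.0), 90.0) [[466.8, -231.9], [479.1, -229.0], [488.7, -268.9], [475.6, -271.9]]
```

View pics/w_sp2.png

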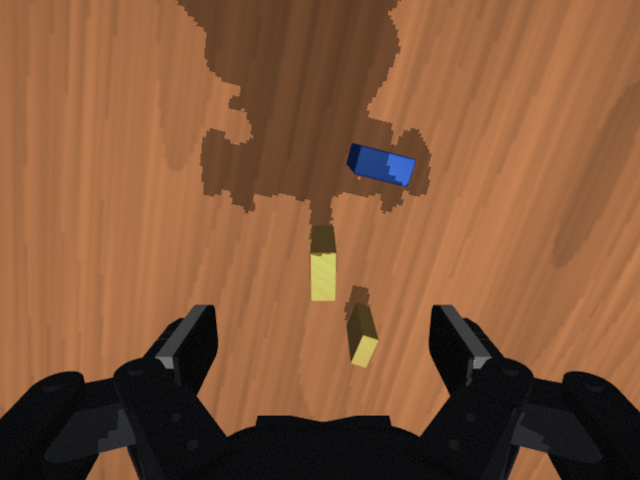

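Spacer top spans (311–336, 253–300), centred between the jaws; the small brass piece at (363,340) is clear of the pads. Now I grasp it and carry it over the short-stop gap.

```bash
python3 - <<'E'
from plant import r
from h import *
a=np.load("w_sp2.npz");print("top centre",onplane(a["K"],a["E"],[(323,276.5)],60))
s=np.load("sp.npz");c=s["c"];f=np.load("fx.npz");o,fy=f["o"],float(f["yaw"])
r.move_linear([*c,43],velocity=100); r.clamp(); r.sleep(.3)
print("gap",r.current_finger_gap(),r.current_finger_force(),r.current_ee_pos(),r.current_time())
r.move_linear([*c,125],velocity=120); print(r.current_force())
Rm=R.from_euler('z',fy).as_matrix()[:2,:2]; t=o+Rm@[44.5,60]; print("target",t)
r.move_pose([*t,125],down(fy+np.pi/2)); r.move_linear([*t,106]); r.sleep(.2)
print(r.current_time(),r.current_finger_gap(),r.current_ee_pos(),r.current_force())
snap(r,"w_ins")
E
```

```text
top centre [[ 479.36569818 -257.13072051   60.        ]]
gap 13.568350313762094 58.79129648208618 [ 480.34478889 -258.52040705   43.32015012] 11.85
[-0.41299311  0.28171362 -1.59933953]
target [589.44597105 100.30863775]
14.5583 13.478580124493178 [590.01892337  99.89803627 106.82043018] [ 0.38010633 -1.06267511 -1.90071119]
```

View pics/w_ins.png

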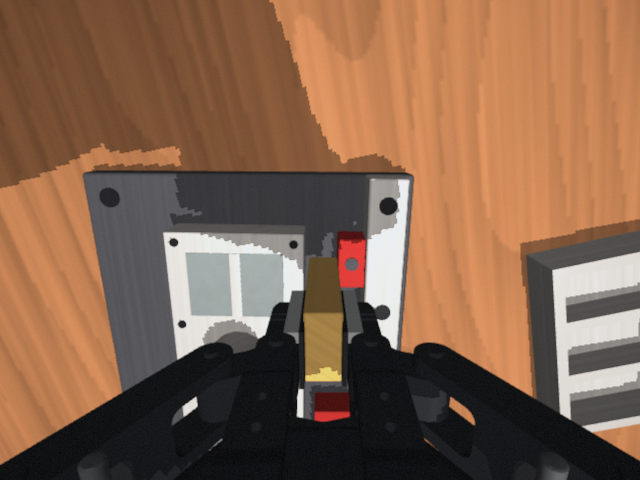

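The view shows the held spacer (bottom at cols 308–338), the short stop's top face at about (339–365, 248–287) to its right, and the plate's edge at col 304 to its left. I check the stop's hole (352,264) and the edges against the model.

```bash
python3 - <<'E'
from h import *
a=np.load("w_ins.npz");K,E,im=a["K"],a["E"],a["im"];f=np.load("fx.npz");o,fy=f["o"],float(f["yaw"])
Rm=R.from_euler('z',fy).as_matrix()[:2,:2]; F=lambda uv,z:((onplane(K,E,uv,z)[:,:2]-o)@Rm).round(1).tolist()
hsv=cv2.cvtColor(im,cv2.COLOR_BGR2HSV)
red=((hsv[...,0]<7)|(hsv[...,0]>173))&(hsv[...,1]>150)&(hsv[...,2]>150)
m=red[225:300,330:375]; ys,xs=np.nonzero(m); ys+=225;xs+=330
print("stop top px",xs.min(),xs.max(),ys.min(),ys.max())
for row in (254,260,268,276,284):
    x=xs[ys==row]; print(row,x.min(),x.max(),F([(x.min()-.5,row),(x.max()+.5,row)],36))
for col in (346,358): 
    y=ys[xs==col]; print(col,y.min(),y.max(),F([(col,y.min()-.5),(col,y.max()+.5)],36))
for row in (236,246,256): print("plate row",row,im[row,294:312].mean(1).astype(int).tolist())
print("hole",F([(352,264)],36),"platecorner",F([(304,231),(304,255),(165,233)],38), "rail hole",F([(388,206)],38))
cv2.imwrite("pics/ins_crop.png",cv2.resize(im[215:305,285:385],None,fx=6,fy=6,interpolation=0))
E
```

```text
stop top px 338 365 240 286
254 339 364 [[53.8, 66.3], [68.8, 66.3]]
260 339 364 [[53.8, 62.7], [68.9, 62.7]]
268 338 363 [[53.3, 57.7], [68.5, 57.7]]
276 339 363 [[53.9, 52.7], [68.7, 52.7]]
284 340 363 [[54.6, 47.6], [68.8, 47.6]]
346 241 286 [[58.0, 74.5], [58.5, 46.0]]
358 242 286 [[64.8, 73.9], [65.6, 46.0]]
plate row 236 [155, 154, 154, 150, 151, 148, 151, 147, 143, 114, 77, 61, 56, 59, 57, 57, 54, 58]
plate row 246 [31, 24, 28, 112, 147, 152, 153, 151, 143, 113, 74, 62, 60, 57, 57, 57, 55, 57]
plate row 256 [154, 153, 153, 154, 153, 152, 150, 150, 142, 109, 77, 72, 90, 96, 94, 95, 90, 93]
hole [[61.7, 60.2]] platecorner [[34.1, 80.6], [33.9, 66.4], [-44.0, 79.5]] rail hole [[80.6, 94.8]]
```

View pics/ins_crop.png

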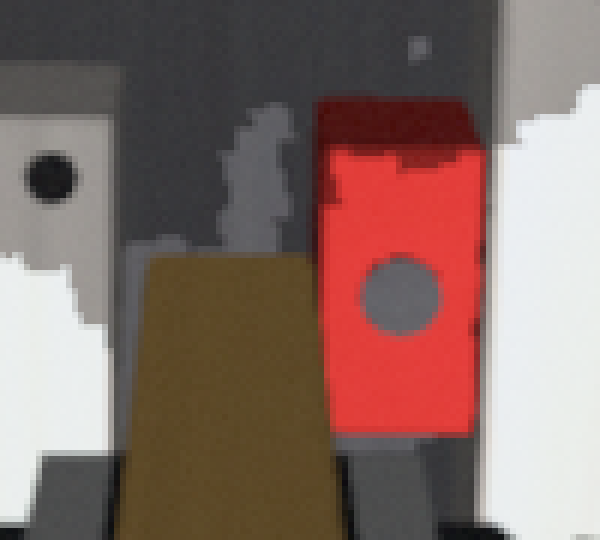

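The stop and gap match the model: stop face at x=53.8, centre y=60, plate edge at x=34. I correct with the spacer's lower edge (309.7–336.4, 257.7) and insert.

```bash
python3 - <<'E'
from plant import r
from h import *
a=np.load("w_ins.npz");K,E,im=a["K"],a["E"],a["im"];f=np.load("fx.npz");o,fy=f["o"],float(f["yaw"])
Rm=R.from_euler('z',fy).as_matrix()[:2,:2]
e=((onplane(K,E,[(309.5,257.3),(336,257.3)],106.8-43.3)[:,:2]-o)@Rm); print("spacer +y bottom edge",e.round(1))
cur=np.array(r.current_ee_pos()); loc=(cur[:2]-o)@Rm; print("tcp loc",loc)
sx,sy=e[:,0].mean(),e[:,1].mean()-14
d=np.array([44.5-sx,60-sy]); print("corr",d); d=np.clip(d,-2.5,2.5)
t=np.array([589.446,100.309])+Rm@d
r.move_linear([*t,80],velocity=80); f0=np.array(r.current_force())
r.move_linear([*t,61],velocity=40); z=61.
print(r.current_force()-f0,r.current_ee_pos(),r.current_time())
while z>56.5 and (np.array(r.current_force())-f0)[2]<4:
    z-=.7; r.move_linear([*t,z],velocity=20)
print(z,r.current_force()-f0,r.current_ee_pos(),r.current_time(),r.current_finger_gap())
E
```

```text
spacer +y bottom edge [[38.  73.8]
 [51.3 73.8]]
tcp loc [45.10211983 59.85606955]
corr [-0.16089082  0.19846608]
[-0.37193498  1.10824437  0.30562425] [589.25692087 100.52931809  60.8075933 ] 15.7083
58.19999999999999 [-1.25928318  0.76913619  6.86420224] [589.61446984 100.58210159  59.32248413] 16.7083 12.834699734092352
```

```bash
python3 - <<'E'
from plant import r
from h import *
f=np.load("fx.npz");o,fy=f["o"],float(f["yaw"]);Rm=R.from_euler('z',fy).as_matrix()[:2,:2]
r.let_go(); r.sleep(.2); p=np.array(r.current_ee_pos())
r.move_linear([*p[:2],160],velocity=150); r.sleep(.15)
d,E=snap(r,"w_rel")
for k in blobs(d["pixels"],(18,80,40),(32,255,255),150):
    q=cv2.minAreaRect(k); print(q,((onplane(d["intrinsics"],E,cv2.boxPoints(q),76)[:,:2]-o)@Rm).round(1).tolist())
t=o+Rm@[-85,0]
print(r.current_time(),r.ik([*t,160],down(fy+np.pi)))
r.clamp(); r.move_pose([*t,150],down(fy+np.pi)); print(r.current_time(),r.current_ee_pos(),r.current_finger_gap())
E
```

```text
((320.5, 308.0), (12.0, 15.0), 90.0) [[36.4, 30.3], [46.0, 30.3], [46.0, 21.8], [36.4, 21.8]]
((325.0, 245.5), (63.0, 22.0), 90.0) [[37.5, 87.5], [50.5, 87.5], [50.9, 47.4], [37.2, 47.4]]
18.625 [ 1.44731908e-01  2.12553384e-01 -2.62761027e-01  1.09548192e+00
  4.44089210e-16  3.33896274e-01]
20.8083 [451.4210756   65.81164526 150.22114683] 0.08427829526883657
```

Spacer is standing in the gap (x 37–51, y about 46–74). Now I lower behind the plate and push.

```bash
python3 - <<'E'
from plant import r
from h import *
f=np.load("fx.npz");o,fy=f["o"],float(f["yaw"]);Rm=R.from_euler('z',fy).as_matrix()[:2,:2]
P=lambda x,z=36:[*(o+Rm@[x,0]),z]
r.move_linear(P(-85),velocity=120); r.sleep(.2); f0=np.array(r.current_force()); print(r.current_ee_pos(),f0)
F=lambda:-(Rm.T@(np.array(r.current_force())-f0)[:2])[0]
L=lambda:((np.array(r.current_ee_pos())[:2]-o)@Rm)[0]
r.move_linear(P(-68),velocity=60); x=-68.;log=[]
while x<-38 and F()<12 and r.current_time()<38:
    x+=.8; r.move_linear(P(x),velocity=16); log.append((round(x,1),round(L(),1),round(F(),1)))
print(log); print(r.current_time(),r.current_force()-f0,r.current_torque())
E
```

```text
[451.59019871  65.8122662   36.69281208] [-0.00793657  0.50033839  0.41891168]
[(-67.2, np.float64(-67.4), np.float64(0.3)), (-66.4, np.float64(-66.4), np.float64(0.7)), (-65.6, np.float64(-65.5), np.float64(-0.5)), (-64.8, np.float64(-64.7), np.float64(-0.5)), (-64.0, np.float64(-63.9), np.float64(1.0)), (-63.2, np.float64(-63.1), np.float64(-0.1)), (-62.4, np.float64(-62.3), np.float64(0.3)), (-61.6, np.float64(-61.5), np.float64(-0.6)), (-60.8, np.float64(-60.7), np.float64(0.0)), (-60.0, np.float64(-59.9), np.float64(0.3)), (-59.2, np.float64(-59.1), np.float64(0.2)), (-58.4, np.float64(-58.4), np.float64(-0.3)), (-57.6, np.float64(-58.0), np.float64(1.6)), (-56.8, np.float64(-56.9), np.float64(0.6)), (-56.0, np.float64(-55.9), np.float64(0.2)), (-55.2, np.float64(-55.6), np.float64(2.4)), (-54.4, np.float64(-55.2), np.float64(4.7)), (-53.6, np.float64(-54.1), np.float64(4.1)), (-52.8, np.float64(-53.3), np.float64(4.7)), (-52.0, np.float64(-52.6), np.float64(5.4)), (-51.2, np.float64(-52.0), np.float64(6.7)), (-50.4, np.float64(-51.9), np.float64(7.3)), (-49.6, np.float64(-51.8), np.float64(8.6)), (-48.8, np.float64(-51.6), np.float64(9.9)), (-48.0, np.float64(-51.5), np.float64(11.6)), (-47.2, np.float64(-51.4), np.float64(13.7))]
29.0417 [-13.84715124   0.5558285   10.19919579] [0.17062766 2.66276996 0.02582077]
```

```bash
python3 - <<'E'
from plant import r
from h import *
f=np.load("fx.npz");o,fy=f["o"],float(f["yaw"]);Rm=R.from_euler('z',fy).as_matrix()[:2,:2]
f0=np.array([0,.5,.4]);F=lambda:-(Rm.T@(np.array(r.current_force())-f0)[:2])[0]
x=-47.2
while F()<17 and x<-42: x+=.6; r.move_linear([*(o+Rm@[x,0]),36],velocity=16)
r.sleep(.5); print(x,F(),r.current_force(),r.current_ee_pos(),r.current_time())
w,_=snap(r,"w_end"); s=r.get_image("scene")["pixels"]; d=r.get_image("side")["pixels"]
z=lambda i,a,b,c,e:cv2.resize(i[a:b,c:e],(400,300),interpolation=2)
cv2.imwrite("pics/end.png",np.vstack([np.hstack([z(s,175,280,255,395),z(d,225,330,225,365)]),np.hstack([z(w["pixels"],0,480,0,640),z(w["pixels"],240,480,160,480)])]))
E
```

```text
-45.4 17.0542008499402 [-17.04506204   2.16558461  13.75437338] [483.79392494  58.60883884  35.40252987] 30.2917
```

View pics/end.png

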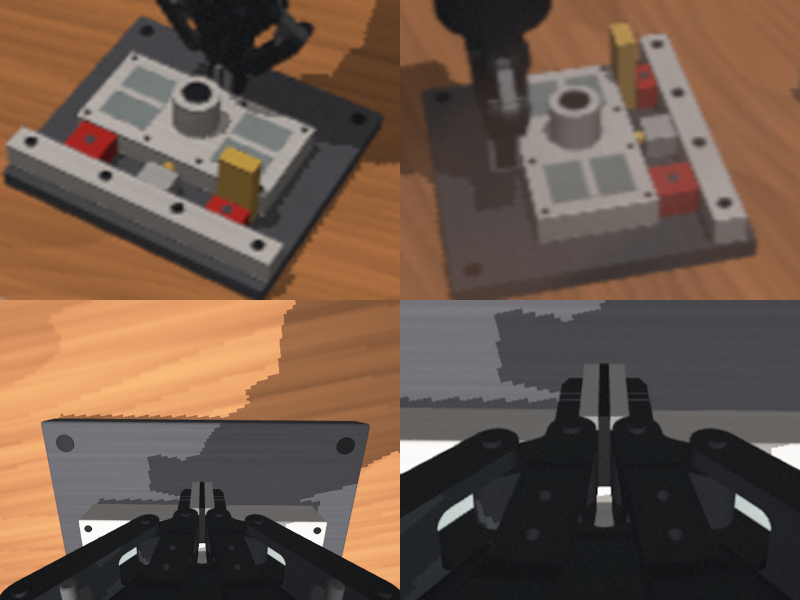

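Both close-ups show the plate against the long stop and the spacer upright, tight between plate and short stop. I check squareness numerically from the plate's rear edge, in both the wrist image and the fixture frame.

```bash
python3 - <<'E'
from h import *
a=np.load("w_end.npz");K,E,im=a["K"],a["E"],a["im"];f=np.load("fx.npz");o,fy=f["o"],float(f["yaw"])
Rm=R.from_euler('z',fy).as_matrix()[:2,:2]; F=lambda uv,z:((onplane(K,E,uv,z)[:,:2]-o)@Rm).round(1)
g=cv2.cvtColor(im,cv2.COLOR_BGR2GRAY).astype(float)
top=[];
for c in list(range(140,215,5))+list(range(425,510,5)):
    d=np.diff(cv2.GaussianBlur(g[310:380,c-2:c+3].mean(1)[:,None],(1,3),0)[:,0]); top.append((c,310.5+np.argmax(d)))
top=np.array(top); w=F(top,38); k=np.polyfit(w[:,1],w[:,0],1); print("plate rear top edge",w[[0,7,14,-10,-1]].tolist(),"slope",k)
# base rear edge: image ends of base, top face z=16
print("base rear corners",F([(68,675-480+0),(590,680-480)],16).tolist())
E
```

```text
plate rear top edge [[-33.8, -74.8], [-42.5, -59.7], [-53.6, -44.9], [-40.0, 53.5], [-32.7, 72.4]] slope [-3.14672342e-03 -4.30708896e+01]
base rear corners [[-101.4, -105.7], [-99.6, 108.5]]
```

```bash
python3 - <<'E'
from h import *
a=np.load("w_end.npz");K,E,im=a["K"],a["E"],a["im"];f=np.load("fx.npz");o,fy=f["o"],float(f["yaw"])
Rm=R.from_euler('z',fy).as_matrix()[:2,:2]; F=lambda uv,z:((onplane(K,E,uv,z)[:,:2]-o)@Rm).round(1)
g=cv2.cvtColor(im,cv2.COLOR_BGR2GRAY)
for c in (140,160,180,200,220,430,450,470,490,510):
    col=g[325:375,c]; i=np.argmax(col>190); print(c,325+i,F([(c,324.5+i)],38)[0] if i else col[::4].tolist())
for c in (150,200,250,400,450,500): # base back edge
    col=g[180:215,c].astype(int); print(c,col[::3].tolist())
E
```

```text
140 352 [-42.5 -73.6]
160 353 [-42.1 -65.7]
180 353 [-42.1 -57.8]
200 353 [-42.1 -49.9]
220 325 [72, 98, 99, 98, 98, 101, 28, 29, 28, 25, 23, 25, 25]
430 325 [71, 99, 102, 100, 100, 100, 69, 21, 25, 25, 25, 26, 29]
450 325 [71, 98, 102, 100, 99, 100, 99, 103, 177, 26, 26, 25, 22]
470 356 [-41.   57.4]
490 355 [-41.4  65.2]
510 355 [-41.4  73.2]
150 [177, 177, 110, 90, 42, 82, 110, 116, 116, 117, 116, 115]
200 [186, 185, 150, 114, 40, 72, 108, 116, 115, 120, 119, 115]
250 [178, 174, 110, 112, 41, 62, 106, 116, 113, 119, 117, 115]
400 [119, 119, 118, 119, 71, 42, 65, 72, 74, 74, 71, 73]
450 [117, 117, 115, 112, 84, 39, 62, 70, 71, 74, 72, 69]
500 [107, 104, 109, 116, 99, 43, 60, 69, 74, 73, 72, 73]
```

The plate's rear edge is parallel to the base's rear edge (both slope about 0.008 in this frame) and has stopped hard at 17 N. Handing in.

```bash
python3 - <<'E'
from plant import r
print(r.current_force(),r.current_time()); print(r.hand_in())
E
```

```text
[-16.92165731   2.74442496  13.49277347] 30.4417
the job is handed in; nothing more can be done
None
```

I slid the spacer upright into the gap at the short stop and let go, then pushed the plate square against the long stop and spacer, and handed in at 30.4 s still pressing with about 17 N; images and forces agree, but no verdict came back.

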